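# Knock apart a stuck nest of reducing sleeves and sort them into their dishes

## Task

The three aluminium sleeves are stuck one inside another. Press the nest down over the stepped post of the knock-out stand until the small sleeve has popped up and take it out, then press on until the large one sits on the plate and the medium one has popped up; set each sleeve upright, open end up, in the grey dish of its own size. Leave the capped jars and the white bottle where they are.

Things in the scene. Friction and masses are not known exactly. Their poses are not given: they have to be found in the camera images.
- sleeve_large: Largest of three nested aluminium sleeves; the nest starts standing loose on the bench, open ends up, tops flush 80 mm up. Tube, outside diameter 64 mm, height 80 mm, wall 4 mm, bottom lip 5 mm thick with a 41 mm hole; the medium sleeve stands on the lip, gripped by three sprung rubber nubs inside. Origin: centre of its underside; z along its axis to the open end.
- sleeve_medium: Medium sleeve, starts in the large one with 3 mm play, gripped by its nubs: it takes 8 to 16 N to push up and is free once raised 15 mm. Outside diameter 50 mm, height 75 mm, wall 4 mm, lip 5 mm thick with a 26 mm hole; the small sleeve stands on the lip, gripped by nubs. Origin: centre of its underside; z along its axis to the open end.
- sleeve_small: Small sleeve, starts in the medium one with 3 mm play, gripped by its nubs: it takes 7 to 14 N to push up and is free once raised 15 mm. Outside diameter 36 mm, height 70 mm, wall 4 mm, closed bottom. Origin: centre of its underside; z along its axis to the open end.
- stand: Knock-out stand, fixed: steel plate 120 x 120 x 12 mm, a stepped round post in its middle. Lower step 34 mm diameter, up to 37 mm above the plate's top: passes the large sleeve's hole, pushes the medium one up. Upper step 19 mm diameter, up to 74 mm above the plate's top: passes the medium's hole, pushes the small one up. Origin: centre of the plate's underside, on the bench; z up.
- stand_tip (a point): Centre of the post's chamfered tip, 86 mm above the bench. Pressing the nest down, the small sleeve is stopped by the tip and stands 32 mm proud when the medium one meets the lower step (felt as a fresh resistance; left there, the nest stays on the step). Pressing on to the plate raises the medium one 32 mm too. Grip the large sleeve near its top, to leave room for what rises.
- dish_large: Round grey plastic dish fixed to the bench, the largest of three: inside diameter 80 mm, outside 88 mm, floor 4 mm thick, rim top 9 mm above the bench; for the large sleeve. Origin: centre of its underside, on the bench. Which place each dish has varies.
- dish_medium: Round grey plastic dish fixed to the bench, the middle-sized of three: inside diameter 66 mm, outside 74 mm, floor 4 mm thick, rim top 9 mm above the bench; for the medium sleeve. Origin: centre of its underside, on the bench. Which place each dish has varies.
- dish_small: Round grey plastic dish fixed to the bench, the smallest of three: inside diameter 52 mm, outside 60 mm, floor 4 mm thick, rim top 9 mm above the bench; for the small sleeve. Origin: centre of its underside, on the bench. Which place each dish has varies.
- jar0: Sample jar with a red cap, 42 mm diameter, 66 mm tall, a bystander. Origin: centre of its underside.
- jar1: Another such sample jar, a bystander.
- jar2: Another such sample jar, a bystander.
- wash_bottle: White bottle with a blue cap, 60 mm diameter, 160 mm tall, a bystander. Origin: centre of its underside.
Things that resemble listed ones, but are neither listed nor needed, are in the scene too. Leave any green or orange look-alike of the stand alone.

How it is judged:
By the outcome, as a careful person would: the job done as asked, in the order asked, and still so for the second after the job is handed in, with the robot touching nothing.
It also fails if it takes over 72 s, if anything falls off the work surface, if the arm or the gripper's body presses on something with over 40 N, if the wrist force passes 120 N, or if a joint passes its speed limit or range.

## Robot

A 6-joint arm with a two-finger parallel gripper is mounted at the origin on the work surface. World frame = base frame: x ahead of the robot, y to its left, z up, the work surface at z = 0. Lengths are in m, angles in rad, forces in N, time in s.
With the tool pointing down it reaches from about 0.375 to 0.9 m from the base axis. Payload 3.1 kg.
Tool frame: the origin (TCP) lies at the very end of the fingers, on their centre line; the grasp point (between the pads) lies 19 mm behind it; x points along the fingers, y is the direction in which the jaws open and shut, and the axes are right-handed (so a half turn about x gives the same grasp; the last joint's range is limited). The gripper opens to 85 mm and grips with 20 to 120 N. Pads are 22 mm wide; open, the fingers measure 114 mm over their backs; the gripper's body (76 mm by 85 mm) begins 54 mm behind the grasp point. The pads swing forward as they close: fully open they stand 13 mm farther back than shut.
Start: joints at [-1.355, 0.527, 1.433, -0, 1.181, -0.178], TCP at [0.24, -0.577, 0.231] pointing down, gripper open.
Joint ranges: [-3.08, 3.08], [-0.75, 2.2], [0.22, 2.44], [-1.43, 4.57], [0, 2.65], [-2.85, 2.85]. Speed limits (rad/s): [2.79, 2.79, 3.14, 3.14, 3.14, 3.14].

## Interface

Orientations are given as a unit quaternion [x, y, z, w].
In Python, from station import sense, snapshot, camera_model, sign_off gives the robot as it stands.
- The arm moves only by the tool step_arm, never from a script. Its argument "increments" is one flat list of numbers, 5 for each row, row after row: the shift along the tool's x, y, z in units of 60 mm (1.0 is 60 mm), then the turn about the tool's x in units of 5 degrees (1.0 is 5 degrees), then the closure, from 0 (fully open) to 1 (shut). A call has exactly 5 rows; each row is the pose to reach, as a shift and turn from the pose measured when the call began, along the tool's axes at that moment; what a row does not reach only later rows make up. A row lasts 1/8 s, in which the tool goes at most 62.5 mm and 10.7 degrees, less where a joint would pass 70% of its speed; a pose out of reach is approached as far as the arm can. A call with a gripper value outside its range is refused whole. The fingers move at their own pace and stop on an object; "grip_force" is the grip in N (left out, the last holds). Time passes only in rows, so rows that repeat a pose let the fingers close, or fill a call up. It gives the time, the measured TCP pose, the force and the opening at its end, in the units of the state.
- sense(): the state, without advancing time (a new reading comes with each control period).
- snapshot(name): name is "side" or "top" or "wrist"; returns the picture (420x560x3 uint8, blue, green, red); there is no depth.
- camera_model(name): a dict with "vertical_fov" (degrees; the focal length in pixels is half the picture's height over the tangent of half this angle, whatever the lens; pixels are square), "cx", "cy" (the principal point, pixels), "D" ([k1, k2, p1, p2, k3] as OpenCV has them; the pictures are not rectified), "R" (3x3) and "t" (3): a world point X has camera coordinates R X + t. Camera axes: x right, y down, z forward; pixel columns grow to the right and rows downward; lengths in m; the calibration is good to about 2 mm. A picture is of the moment at which its call begins: read the wrist's pose just before it. camera_model takes no time and is no camera call; for the wrist camera it gives the pose at the moment of the call.
- sign_off(): hands the job in, once; it reports no verdict.
The state is a dict: "t": time; "q": joint angles; "qd": joint speeds; "tau": joint torques, N m; "tcp_pos": TCP position; "tool_rot": TCP orientation; "force": force on the tool from outside, world axes, zero at the start; "ft_torque": the same for the moment, N m; "finger_gap": opening from 0.0 (shut) to 1.0 (fully open).
Only numpy, scipy, OpenCV 4.12 (cv2) and the standard library are available. Lean on these libraries where they do the work, as an engineer would, in place of code of your own. Each camera call takes 0.05 s, during which the arm holds its last target. There are 200 camera calls.

## Working session

There is one attempt and no reset: what is moved stays moved. The work goes in short steps, Python scripts to look and compute and a tool call to move; the robot and the scene stay as the last step left them, time stands still between calls to the robot, and variables do not carry over. Pictures are saved under pics/ and viewed, about 8 in all and at most 12, crops included, and the job is handed in when it is done.

Besides the shell and the picture viewer there is one more tool, called after "Emit:" as name(argument=value, ...) on one line, values as JSON. step_arm: Moves the arm, as the interface text tells. Its arguments: {"type":"object","properties":{"increments":{"type":"array","items":{"type":"number"}},"grip_force":{"type":"number"}},"required":["increments"]}

```bash
mkdir -p pics
cat > h.py <<'E'
import numpy as np, cv2
from station import sense, snapshot, camera_model
from scipy.spatial.transform import Rotation as Rn
def K(m,h=420):
    f=h/2/np.tan(np.radians(m["vertical_fov"])/2)
    return np.array([[f,0,m["cx"]],[0,f,m["cy"]],[0,0,1.]])
def ray(m,uv,z):
    p=cv2.undistortPoints(np.array([[uv]],float),K(m),np.array(m["D"],float))[0,0]
    R=np.array(m["R"]);t=np.array(m["t"]);c=-R.T@t;d=R.T@np.array([p[0],p[1],1])
    return c+d*(z-c[2])/d[2]
def proj(m,X):
    return cv2.projectPoints(np.array(X,float).reshape(-1,3),cv2.Rodrigues(np.array(m["R"],float))[0],np.array(m["t"],float),K(m),np.array(m["D"],float))[0][:,0]
def shift(X):  # world target -> tool units
    s=sense();return Rn.from_quat(s["tool_rot"]).inv().apply(np.array(X)-s["tcp_pos"])/0.06
E
python3 - <<'E'
from h import *
s=sense();print(s["t"],s["tcp_pos"],s["tool_rot"],s["force"],s["finger_gap"]);print(Rn.from_quat(s["tool_rot"]).as_matrix().round(3))
for n in("top","side"):
    cv2.imwrite(f"pics/{n}0.png",cv2.resize(snapshot(n),(800,600),interpolation=cv2.INTER_CUBIC))
    m=camera_model(n);print(n,m["vertical_fov"],m["D"],(-np.array(m["R"]).T@m["t"]).round(3))
E
```

```text
0.0 [ 0.23968077 -0.57643203  0.23031292] [-0.6934268  -0.13911791  0.69345898 -0.13755049] [0.70959172 0.19640137 0.20798994] 0.9980364972123188
[[-0.     0.384 -0.923]
 [ 0.002 -0.923 -0.384]
 [-1.    -0.002 -0.   ]]
top 43.90681353274967 [-0.18884257  0.          0.          0.          0.        ] [0.294 0.018 1.139]
side 54.743679816131966 [0.0420393 0.        0.        0.        0.       ] [0.371 0.662 0.673]
```

View pics/top0.png

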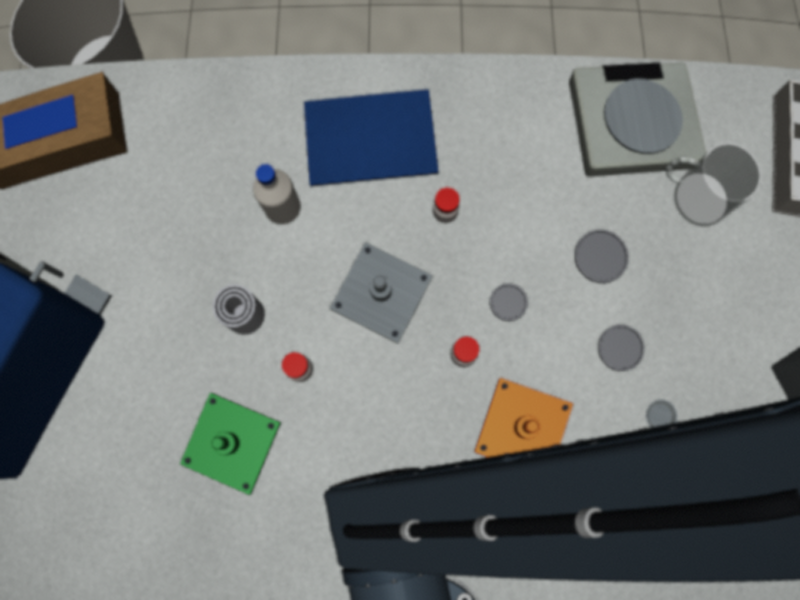

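View pics/side0.png

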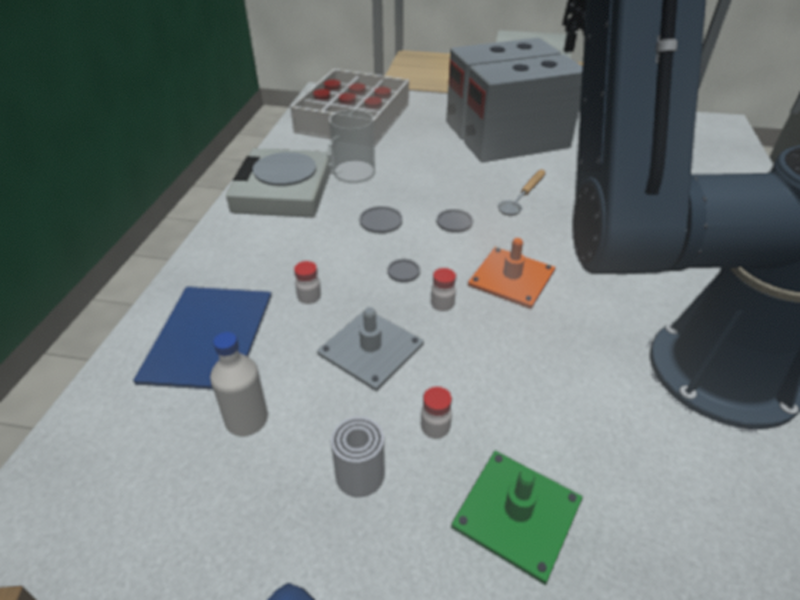

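Top view: the nest is at (236,306), the grey stand's tip at (380,283) and its plate centre at (381,292). Dishes are large (601,256), medium (620,348) and small (508,302). Jars are at (447,200), (466,349) and (295,365), the bottle at (270,185).

Run:
```python
from h import *
m=camera_model("top");n=camera_model("side")
for k,uv,z in [("nest",(236,305),.08),("tip",(380,283),.086),("plate",(381.5,292.5),.012),("dL",(601,256),.009),("dM",(620.5,348),.009),("dS",(508.5,302),.009),("jar0",(447,198),.066),("jar1",(466,348),.066),("jar2",(295,364),.066),("bottle",(265,173),.16),("c1",(367,243),.012),("c2",(432,275),.012)]:
    X=ray(m,np.array(uv)*.7,z);print(k,X.round(4),np.linalg.norm(X[:2]).round(3),"side px",(proj(n,X)[0]/.7).round(0))
print("sidenest",ray(n,np.array((358,440))*.7,.08), "sidetip",ray(n,np.array((369,311))*.7,.086))
s=sense();print("tool y in world, x:",Rn.from_quat(s["tool_rot"]).as_matrix().round(3).tolist())
w=camera_model("wrist");print(w["vertical_fov"],(-np.array(w["R"]).T@w["t"]-s["tcp_pos"]).round(3),np.array(w["R"])[2].round(3),s["q"])
```

```text
nest [0.4937 0.2696 0.08  ] 0.562 side px [359. 435.]
tip [0.5251 0.0584 0.086 ] 0.528 side px [372. 309.]
plate [0.5263 0.0588 0.012 ] 0.53 side px [373. 344.]
dL [ 0.5864 -0.2881  0.009 ] 0.653 side px [382. 217.]
dM [ 0.4395 -0.3121  0.009 ] 0.539 side px [455. 219.]
dS [ 0.512 -0.138  0.009] 0.53 side px [404. 268.]
jar0 [ 0.6614 -0.0412  0.066 ] 0.663 side px [305. 267.]
jar1 [ 0.4329 -0.0665  0.066 ] 0.438 side px [444. 274.]
jar2 [0.4091 0.182  0.066 ] 0.448 side px [438. 396.]
bottle [0.6674 0.2187 0.16  ] 0.702 side px [227. 339.]
c1 [0.6056 0.0821 0.012 ] 0.611 side px [319. 348.]
c2 [ 0.5541 -0.0195  0.012 ] 0.554 side px [367. 308.]
sidenest [0.49310978 0.27657562 0.08      ] sidetip [0.5289153  0.06284751 0.086     ]
tool y in world, x: [[-0.0, 0.384, -0.923], [0.002, -0.923, -0.384], [-1.0, -0.002, -0.0]]
59.19268053704426 [0.064 0.026 0.144] [-0.254 -0.103 -0.962] [-1.35554573e+00  5.28352228e-01  1.43373946e+00 -1.26893815e-06
  1.18140853e+00 -1.78486166e-01]
```

Emit:
step_arm(increments=[0,-0.67,-0.75,1,0,0,-1.33,-1.5,2,0,0,-2,-2.25,3,0,0,-2.66,-3,4,0,0,-3.33,-3.75,4.52,0])

```text
t: 0.72
tcp_pos: [0.3713, -0.3038, 0.2307]
tool_rot: [-0.707, 0.0, 0.707, 0.002]
force: [0.4, -0.3, -0.3]
finger_gap: 0.995
```

Run:
```python
from h import *
s=sense();print(s["t"],s["tcp_pos"],Rn.from_quat(s["tool_rot"]).as_matrix().round(3).tolist(),s["q"].round(2));print(shift([.49,.06,.23]),shift([.494,.27,.18]))
```

```text
0.725 [ 0.37128067 -0.30382193  0.23070779] [[-0.0, -0.003, -1.0], [0.002, -1.0, 0.003], [-1.0, -0.002, 0.0]] [-0.92  0.33  1.79  0.    1.02  0.65]
[ 0.02467673 -6.06961802 -1.96030334] [ 0.86587016 -9.56791761 -2.01671645]
```

Emit:
step_arm(increments=[0,-0.9,-0.5,0,0,0,-1.8,-0.9,0,0,0,-2.75,-1.3,0,0,0,-3.7,-1.6,0,0,0,-4.7,-1.8,0,0])

```text
t: 1.35
tcp_pos: [0.4809, -0.0203, 0.2312]
tool_rot: [0.707, -0.0, -0.707, -0.002]
force: [1.1, -0.5, 0.6]
finger_gap: 1.001
```

Run:
```python
from h import *
s=sense();print(s["t"],s["tcp_pos"],s["q"].round(2));print(shift([.494,.27,.18]))
m=camera_model("wrist");p=snapshot("wrist");cv2.imwrite("pics/w1.png",p);print(proj(m,[[.5265,.06,.086],[.5265,.06,.012],[.494,.27,.08]]))
```

```text
1.35 [ 0.48086501 -0.02032793  0.23118838] [-0.28  0.34  1.78  0.    1.02  1.3 ]
[ 0.86342281 -4.83764009 -0.20368051]
[[177.31198622 137.93873474]
 [198.26706656 131.35586627]
 [-67.42133975 179.49494404]]
```

View pics/w1.png

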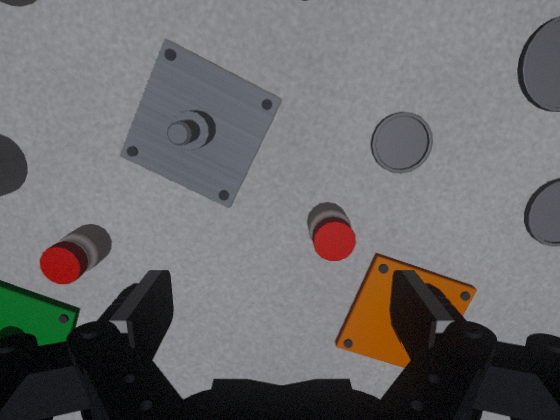

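Wrist picture: the tip is at (179,132), the plate bolts at (170,55), (267,104), (224,195) and (132,151), and the small dish at (402,141). Fingertips are at the bottom.

Run:
```python
from h import *
m=camera_model("wrist")
print("tip",ray(m,(179,132),.086).round(4))
print("plate",np.mean([ray(m,p,.012) for p in [(170,55),(267,104),(224,195),(132,151)]],0).round(4),"dS",ray(m,(402,141),.009).round(4))
print(shift([.494,.27,.18]))
```

```text
tip [0.53   0.0669 0.086 ]
plate [0.5286 0.0689 0.012 ] dS [ 0.5165 -0.1291  0.009 ]
[ 0.89029742 -4.70989456 -0.23553156]
```

Emit:
step_arm(increments=[0.2,-1,0,0,0,0.4,-2,-0.1,0,0,0.6,-3,-0.2,0,0,0.6,-4,-0.2,0,0,0.6,-4.5,-0.2,0,0])

```text
t: 2.02
tcp_pos: [0.4912, 0.26, 0.1967]
tool_rot: [-0.707, -0.004, 0.708, 0.001]
force: [0.2, -0.4, 0.1]
finger_gap: 1.003
```

Run:
```python
from h import *
s=sense();print(s["t"],s["tcp_pos"],s["q"].round(2))
m=camera_model("wrist");p=snapshot("wrist");cv2.imwrite("pics/w2.png",p);print(proj(m,[[.5265,.06,.086],[.494,.27,.08],[.494,.27,0]]))
```

```text
2.025 [0.49117163 0.25995798 0.19667503] [0.28 0.48 1.65 0.01 1.02 1.84]
[[570.73515554 159.01649216]
 [268.67696011 200.23778016]
 [272.22240278 178.89744575]]
```

View pics/w2.png

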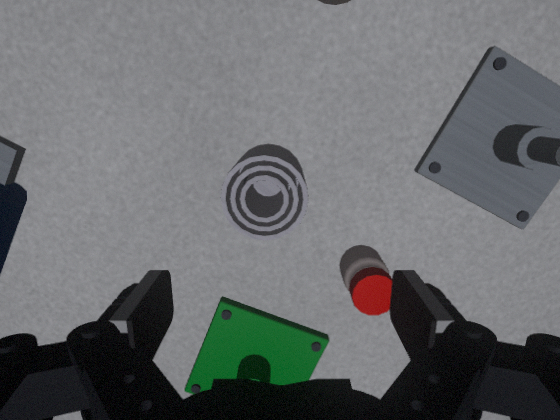

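The nest's rim is centred at (264,198), about 4 mm from the prediction (268.7,200.2). The arm was still drifting, so I settle it over the nest, then measure again.

Emit:
step_arm(increments=[0.2,-0.22,-0.07,0,0,0.2,-0.22,-0.07,0,0,0.2,-0.22,-0.07,0,0,0.2,-0.22,-0.07,0,0,0.2,-0.22,-0.07,0,0])

```text
t: 2.7
tcp_pos: [0.4958, 0.2754, 0.1854]
tool_rot: [0.707, 0.005, -0.707, -0.002]
force: [-0.3, 0.0, -0.2]
finger_gap: 1.003
```

Run:
```python
from h import *
s=sense();print(s["t"],s["tcp_pos"],s["qd"].round(3))
m=camera_model("wrist");p=snapshot("wrist");cv2.imwrite("pics/w3.png",p)
u,v=proj(m,[.495,.273,.08])[0];print(u,v)
g=cv2.cvtColor(p,cv2.COLOR_BGR2GRAY);print(cv2.HoughCircles(cv2.medianBlur(g,3)[int(v)-70:int(v)+70,int(u)-80:int(u)+80],cv2.HOUGH_GRADIENT,1.5,5,param1=100,param2=40,minRadius=12,maxRadius=55))
x0,y0=int(u)-80,int(v)-70;print(x0,y0)
cv2.imwrite("pics/w3c.png",cv2.resize(p[y0:y0+140,x0:x0+160],None,fx=5,fy=5*600/700*7/6 if 0 else 4.28,interpolation=cv2.INTER_CUBIC) if 0 else cv2.resize(p[y0:y0+140,x0:x0+160],(640,560),interpolation=cv2.INTER_CUBIC))
import json;json.dump({k:np.array(v).tolist() for k,v in m.items()},open("m3.json","w"))
```

```text
2.7 [0.49580534 0.27544955 0.1853734 ] [ 0.005  0.001 -0.001  0.001  0.001  0.001]
286.417045396828 209.6453303711009
[[[80.25     69.75     38.85    ]
  [80.25     47.25     35.85    ]
  [74.25     68.25     34.35    ]
  [87.75     51.75     44.1     ]
  [68.25     62.25     32.7     ]
  [83.25     56.25     30.599998]
  [87.75     59.25     32.4     ]
  [77.25     56.25     32.1     ]
  [89.25     66.75     29.400002]
  [87.75     77.25     29.25    ]
  [68.25     71.25     27.75    ]
  [71.25     56.25     29.400002]
  [71.25     78.75     27.599998]
  [93.75     74.25     26.099998]
  [66.75     51.75     22.8     ]
  [77.25     84.75     22.8     ]
  [72.75     50.25     24.45    ]
  [96.75     63.75     22.8     ]
  [68.25     84.75     21.15    ]
  [62.25     77.25     16.2     ]]]
206 139
```

View pics/w3c.png

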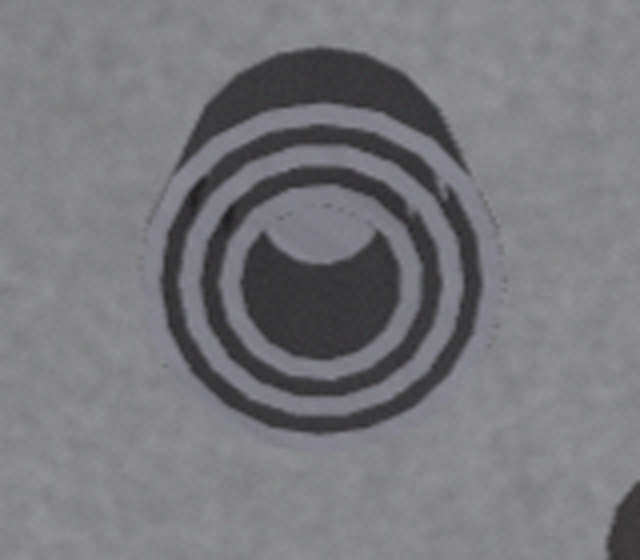

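Rim centre is at (286.4,208.9), which puts the nest at about (0.4955,0.273). Now I descend and grip.

Emit:
step_arm(increments=[0.5,0.04,0,0,0,1,0.04,0,0,0,1.6,0.04,0,0,0,2.1,0.04,0,0,0,2.31,0.04,0,0,0], grip_force=90)

```text
t: 3.38
tcp_pos: [0.4951, 0.2743, 0.0453]
tool_rot: [-0.706, -0.005, 0.708, 0.002]
force: [-0.2, 0.3, 0.6]
finger_gap: 1.0
```

Emit:
step_arm(increments=[0.03,0,0,0,0,0.03,0,0,0,1,0.03,0,0,0,1,0.03,0,0,0,1,0.03,0,0,0,1])

```text
t: 4.0
tcp_pos: [0.4962, 0.2744, 0.0451]
tool_rot: [0.707, 0.005, -0.707, -0.002]
force: [0.5, -1.7, 6.9]
finger_gap: 0.707
```

Run:
```python
from h import *
s=sense();print(s["t"],s["tcp_pos"],s["finger_gap"],s["force"],Rn.from_quat(s["tool_rot"]).as_matrix().round(3).tolist())
```

```text
4.0 [0.4962394  0.27436705 0.04513467] 0.7065583590493274 [ 0.51063485 -1.66602731  6.93058567] [[0.001, 0.005, -1.0], [0.011, -1.0, -0.005], [-1.0, -0.011, -0.001]]
```

Emit:
step_arm(increments=[-0.5,0,0,0,1,-1.2,0,0,0,1,-2,0.3,-0.1,0,1,-2,1.1,-0.2,0,1,-2,2,-0.3,0,1])

```text
t: 4.62
tcp_pos: [0.5141, 0.1527, 0.1641]
tool_rot: [0.707, 0.006, -0.707, -0.002]
force: [-0.1, -0.6, -7.1]
finger_gap: 0.707
```

Emit:
step_arm(increments=[0,0.7,-0.1,0,1,0,1.3,-0.2,0,1,0,1.57,-0.2,0,1,0,1.57,-0.2,0,1,0,1.57,-0.2,0,1])

```text
t: 5.25
tcp_pos: [0.5258, 0.0597, 0.1627]
tool_rot: [-0.707, -0.007, 0.707, 0.002]
force: [0.0, -0.8, -6.1]
finger_gap: 0.708
```

Run:
```python
from h import *
s=sense();print(s["t"],s["tcp_pos"],s["finger_gap"],s["force"],Rn.from_quat(s["tool_rot"]).as_matrix().round(3).tolist())
m=camera_model("wrist");p=snapshot("wrist");z=s["tcp_pos"][2]+.035;c=proj(m,[s["tcp_pos"][0],s["tcp_pos"][1],z])[0];t=proj(m,[.5275,.06,.086])[0]
print(c,t)
n=snapshot("side");ms=camera_model("side");T=proj(ms,[.5275,.06,.086])[0];print("side tip",T)
a=p[130:400,150:420];a=cv2.resize(a,(540,540),interpolation=cv2.INTER_CUBIC)
x0,y0=int(T[0])-55,int(T[1])-80
b=cv2.resize(n[y0:y0+135,x0:x0+65],(260,540),interpolation=cv2.INTER_CUBIC);print(x0,y0)
cv2.imwrite("pics/c4.png",np.hstack([a,b]))
```

```text
5.25 [0.52583483 0.05973461 0.16273078] 0.7084613000026182 [ 0.03694725 -0.84945865 -6.09952369] [[-0.0, 0.007, -1.0], [0.012, -1.0, -0.007], [-1.0, -0.012, 0.0]]
[279.72309787 321.44487097] [282.28126013 218.24575056]
side tip [259.26144376 216.87142078]
204 136
```

View pics/c4.png

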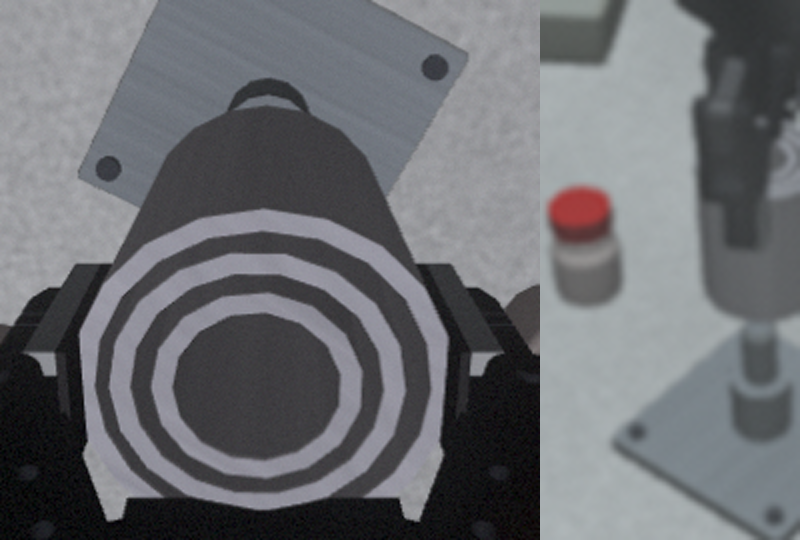

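Run:
```python
from h import *
from scipy.optimize import least_squares
s=sense();m=camera_model("wrist");a=np.linspace(0,2*np.pi,181);C=np.c_[np.cos(a),np.sin(a),0*a]
P=s["tcp_pos"]
def ext(d,r):
    q=proj(m,P+d+r*C);return np.array([q[:,0].min(),q[:,0].max(),q[:,1].min(),q[:,1].max()])
for n,r,o in[("outer",.032,(82,446,209,510)),("small in",.014,(173,341,312,459)),("med out",.025,(109,406,253,497))]:
    o=np.array(o)/2+[150,150,130,130]
    f=least_squares(lambda d:ext(d,r)-o,[0,0,.035]);print(n,f.x.round(4),f.fun.round(1))
    f=least_squares(lambda d:ext(np.r_[d,.035],r)-o,[0,0]);print(n,f.x.round(4),f.fun.round(1))
```

```text
outer [-0.0036 -0.0006  0.0256] [ 2.5 -2.5 -2.6  3. ]
outer [ 0.0013 -0.0006] [-5.   4.9 -7.5 11.1]
small in [-0.0005  0.0004  0.0358] [-0.  0.  0. -0.]
small in [-0.001   0.0004] [ 0.3 -0.3  0.3 -0.3]
med out [-0.0024  0.0004  0.0312] [ 2.  -2.  -2.2  2.5]
med out [-0.0002  0.0004] [-0.4  0.4 -3.9  5. ]
```

Emit:
step_arm(increments=[0,0.01,-0.04,0,1,0.15,0.01,-0.04,0,1,0.3,0.01,-0.04,0,1,0.45,0.01,-0.04,0,1,0.6,0.01,-0.04,0,1])

```text
t: 5.98
tcp_pos: [0.5284, 0.0597, 0.126]
tool_rot: [-0.707, -0.007, 0.707, 0.001]
force: [-0.7, -0.1, -6.8]
finger_gap: 0.703
```

Run:
```python
from h import *
s=sense();print(s["t"],s["tcp_pos"],s["force"],s["ft_torque"],shift([.528,.06,.1]))
```

```text
5.975 [0.52840307 0.05972269 0.12602092] [-0.72875569 -0.1157759  -6.76050607] [-0.0259961  -0.0144269  -0.01108342] [4.33708241e-01 3.81514153e-04 6.60644866e-03]
```

Emit:
step_arm(increments=[0.08,0,0,0,1,0.16,0,0,0,1,0.24,0,0,0,1,0.32,0,0,0,1,0.38,0,0,0,1])

```text
t: 6.6
tcp_pos: [0.529, 0.0599, 0.1036]
tool_rot: [0.708, 0.007, -0.707, -0.001]
force: [0.0, -0.0, -5.6]
finger_gap: 0.708
```

Emit:
step_arm(increments=[0.06,0,0,0,1,0.12,0,0,0,1,0.18,0,0,0,1,0.21,0,0,0,1,0.22,0,0,0,1])

```text
t: 7.22
tcp_pos: [0.529, 0.0601, 0.0902]
tool_rot: [0.708, 0.007, -0.707, -0.001]
force: [-1.1, 0.5, -5.4]
finger_gap: 0.712
```

Emit:
step_arm(increments=[0.02,0,0,0,1,0.04,0,0,0,1,0.05,0,0,0,1,0.05,0,0,0,1,0.05,0,0,0,1])

```text
t: 7.85
tcp_pos: [0.5293, 0.0601, 0.0889]
tool_rot: [0.708, 0.007, -0.706, -0.001]
force: [-2.3, 0.1, 8.1]
finger_gap: 0.706
```

Run:
```python
from h import *
s=sense();print(s["t"],s["tcp_pos"],s["force"],s["ft_torque"])
cv2.imwrite("pics/c5.png",np.hstack([snapshot("wrist")[60:400,80:480],cv2.resize(snapshot("side")[120:290,160:360],(400,340))]))
```

```text
7.85 [0.52929973 0.0600998  0.08894052] [-2.27533081  0.11231847  8.12356124] [-0.05713268  0.51864226 -0.08291358]
```

View pics/c5.png

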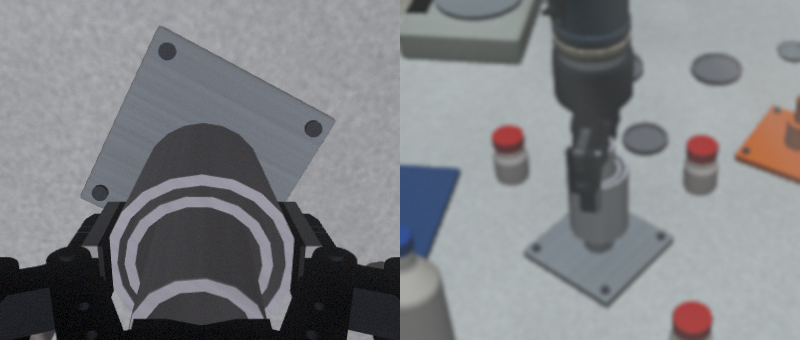

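The resistance came at TCP z 0.0889, where I expected the step, and the small sleeve stands proud in the picture. I open, rise, and grip the small sleeve.

Emit:
step_arm(increments=[0,0,0,0,0.3,0,0,0,0,0,0,0,0,0,0,0,0,0,0,0,0,0,0,0,0], grip_force=40)

```text
t: 8.57
tcp_pos: [0.5294, 0.0601, 0.0889]
tool_rot: [0.708, 0.007, -0.706, -0.001]
force: [-0.5, -0.2, 0.9]
finger_gap: 1.001
```

Emit:
step_arm(increments=[-0.2,0,0,0,0,-0.5,0,0,0,0,-0.64,0,0,0,0,-0.64,0,0,0,0,-0.64,0,0,0,0])

```text
t: 9.2
tcp_pos: [0.529, 0.0597, 0.1271]
tool_rot: [0.708, 0.007, -0.706, -0.001]
force: [0.5, -0.4, -0.6]
finger_gap: 0.999
```

Run:
```python
from h import *
s=sense();print(s["t"],s["tcp_pos"],s["force"],s["finger_gap"])
p=snapshot("wrist");m=camera_model("wrist");print(proj(m,[[.528,.06,.156],[.528,.06,.1245],[.56,.06,.1245],[.546,.06,.156]]))
cv2.imwrite("pics/c6.png",cv2.resize(p[150:420,130:430],(600,540)))
```

```text
9.2 [0.52900338 0.05966031 0.1270928 ] [ 0.47617013 -0.39913285 -0.63891096] 0.9989652878331375
[[279.01370277 314.0320472 ]
 [280.31252649 274.62478218]
 [280.85181384 202.99484115]
 [279.32725184 266.87834794]]
```

View pics/c6.png

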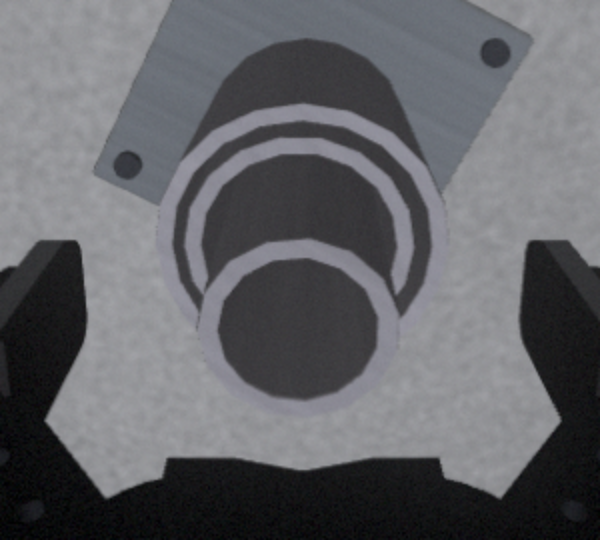

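The small sleeve stands upright with its top centred at (279.5,314), as predicted. Grip and lift.

Emit:
step_arm(increments=[0,0,0.03,0,0.4,0,0,0.03,0,1,0,0,0.03,0,1,0,0,0.03,0,1,0,0,0.03,0,1], grip_force=40)

```text
t: 9.88
tcp_pos: [0.527, 0.0597, 0.1268]
tool_rot: [0.708, 0.007, -0.706, -0.001]
force: [0.1, 0.2, -1.0]
finger_gap: 0.396
```

Emit:
step_arm(increments=[-0.05,0,0,0,1,-0.3,0,0,0,1,-0.7,0,0,0,1,-1.1,0,0,0,1,-1.3,0,0,0,1])

```text
t: 10.5
tcp_pos: [0.5277, 0.0587, 0.207]
tool_rot: [0.709, 0.007, -0.705, -0.001]
force: [0.1, 0.3, -0.7]
finger_gap: 0.396
```

Run:
```python
from h import *
s=sense();print(s["t"],s["tcp_pos"],s["force"],s["finger_gap"],shift([.514,-.1375,.2]))
```

```text
10.5 [0.52770871 0.05868643 0.20698212] [ 0.11988545  0.26667889 -0.74921512] 0.3962333195398441 [0.07887712 3.2688603  0.25592223]
```

Emit:
step_arm(increments=[0,0.8,0.06,0,1,0,1.7,0.13,0,1,0,2.6,0.2,0,1,0,3.25,0.25,0,1,0.6,3.27,0.25,0,1])

```text
t: 11.12
tcp_pos: [0.5172, -0.1417, 0.1709]
tool_rot: [0.712, 0.004, -0.702, -0.001]
force: [0.7, 0.8, -0.9]
finger_gap: 0.399
```

Run:
```python
from h import *
s=sense();print(s["t"],s["tcp_pos"],s["force"],s["finger_gap"],shift([.514,-.1375,.046]),s["qd"])
m=camera_model("wrist");cv2.imwrite("pics/w7.png",snapshot("wrist"))
```

```text
11.125 [ 0.51718961 -0.14168772  0.17094492] [ 0.67016972  0.77069792 -0.88325066] 0.3992476728808358 [ 2.08194087 -0.05694772  0.08018818] [ 0.03311385  0.45461218  0.33686238  0.0296235  -0.68577403 -0.00706815]
```

Emit:
step_arm(increments=[0.4,-0.05,0.06,0,1,1,-0.05,0.06,0,1,1.5,-0.05,0.06,0,1,1.8,-0.05,0.06,0,1,1.85,-0.05,0.06,0,1])

```text
t: 11.8
tcp_pos: [0.5084, -0.1331, 0.0534]
tool_rot: [-0.706, -0.007, 0.708, 0.003]
force: [-0.9, -0.3, -1.2]
finger_gap: 0.396
```

Run:
```python
from h import *
s=sense();print(s["t"],s["tcp_pos"],s["force"],s["finger_gap"],shift([.514,-.1375,.046]))
p=snapshot("wrist");m=camera_model("wrist");print(proj(m,[[.513,-.1375,.009]]))
n=snapshot("side");u,v=proj(camera_model("side"),[.513,-.1375,.03])[0].astype(int)
cv2.imwrite("pics/c7.png",np.hstack([p[100:400,80:480],cv2.resize(n[v-50:v+40,u-60:u+60],(400,300))]))
```

```text
11.8 [ 0.50836668 -0.13313791  0.05344257] [-0.86456293 -0.29805683 -1.23948196] 0.39624675575095375 [ 0.12278281  0.07501856 -0.09372207]
[[289.88979756 231.31767605]]
```

View pics/c7.png

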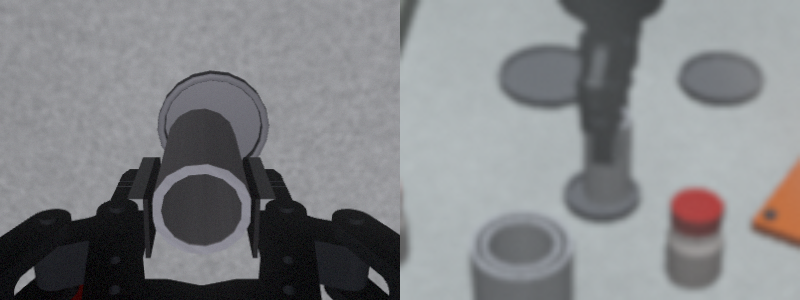

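The dish's outside edges are at columns 158 and 268 and the sleeve is about 6 mm off its centre. I correct sideways, then lower.

Emit:
step_arm(increments=[-0.03,0.1,-0.09,0,1,-0.03,0.1,-0.09,0,1,0,0.1,-0.09,0,1,0.08,0.1,-0.09,0,1,0.13,0.1,-0.09,0,1])

```text
t: 12.52
tcp_pos: [0.5144, -0.1394, 0.0462]
tool_rot: [-0.707, -0.007, 0.707, 0.003]
force: [-0.1, 0.5, -0.7]
finger_gap: 0.399
```

Run:
```python
from h import *
s=sense();print(s["t"],s["tcp_pos"],s["force"],s["finger_gap"],shift([.514,-.139,.045]))
```

```text
12.525 [ 0.51439014 -0.13939304  0.04622998] [-0.09050651  0.45338621 -0.70499171] 0.39920605801356707 [ 0.02058737 -0.00630563  0.00646753]
```

Emit:
step_arm(increments=[0.02,0,0,0,1,0.02,0,0,0,0.5,0.02,0,0,0,0.3,0.02,0,0,0,0.3,0.02,0,0,0,0.3])

```text
t: 13.15
tcp_pos: [0.5144, -0.1394, 0.0451]
tool_rot: [0.707, 0.007, -0.707, -0.003]
force: [0.0, 0.5, -0.9]
finger_gap: 0.697
```

Emit:
step_arm(increments=[-0.4,0,0,0,0.3,-1.2,0,0,0,0.3,-2,0,0,0,0,-2.1,-0.5,-0.05,0,0,-2.1,-1.3,-0.1,0,0])

```text
t: 13.78
tcp_pos: [0.5213, -0.0638, 0.1736]
tool_rot: [0.709, 0.005, -0.706, -0.003]
force: [0.9, 0.8, -1.1]
finger_gap: 1.001
```

Run:
```python
from h import *
s=sense();print(s["t"],s["tcp_pos"],s["force"],s["finger_gap"],shift([.5285,.06,.17]))
```

```text
13.775 [ 0.52128687 -0.06377908  0.17362888] [ 0.9272048   0.8217366  -1.09101729] 1.0013024558135892 [ 0.08582244 -2.06181674 -0.12475032]
```

Emit:
step_arm(increments=[0,-0.7,-0.05,0,0,0,-1.5,-0.1,0,0,0,-2.06,-0.12,0,0,0,-2.06,-0.12,0,0,0,-2.06,-0.12,0,0], grip_force=90)

```text
t: 14.4
tcp_pos: [0.5281, 0.0595, 0.1751]
tool_rot: [0.709, 0.005, -0.706, -0.003]
force: [0.3, 0.7, 0.3]
finger_gap: 0.997
```

Run:
```python
from h import *
s=sense();print(s["t"],s["tcp_pos"],s["force"],s["finger_gap"],s["qd"].round(3),shift([.5285,.06,.09]),Rn.from_quat(s["tool_rot"]).as_matrix().round(3).tolist())
p=snapshot("wrist");m=camera_model("wrist");print(proj(m,[[.5285,.06,.1245],[.5605,.06,.1245],[.5285,.092,.1245],[.5285,.028,.1245]])-[130,120])
n=snapshot("side");u,v=proj(camera_model("side"),[.513,-.1375,.03])[0].astype(int)
cv2.imwrite("pics/c8.png",np.hstack([cv2.resize(p[120:320,130:430],(450,300)),cv2.resize(n[v-50:v+40,u-60:u+45],(350,300))]))
```

```text
14.4 [0.52813973 0.05948548 0.17511014] [0.33527364 0.67807106 0.25923897] 0.996913011925851 [-0.019  0.002 -0.001  0.001  0.001  0.001] [ 1.41851879e+00  7.93516126e-03 -2.41692198e-04] [[0.004, 0.003, -1.0], [0.012, -1.0, -0.003], [-1.0, -0.012, -0.004]]
[[150.48279187 114.83597667]
 [150.51846596  58.13284547]
 [ 93.14167356 114.52148009]
 [208.03556487 115.12084043]]
```

View pics/c8.png

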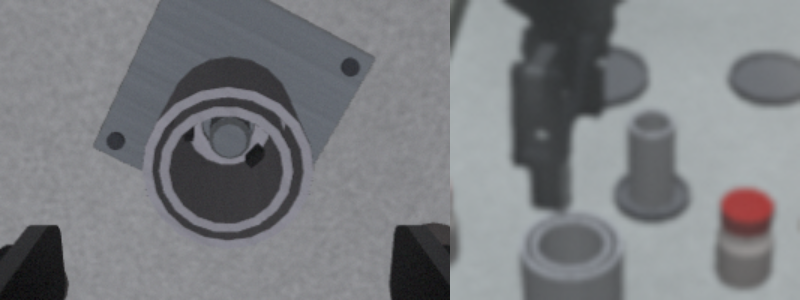

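The small sleeve stands in its dish, and the nest stands on the step within 1 px of the prediction. Now I re-grip the large sleeve.

Emit:
step_arm(increments=[0.4,0,0,0,0,0.8,0,0,0,0,1.2,0,0,0,0,1.42,0,0,0,0,1.42,0,0,0,0], grip_force=90)

```text
t: 15.12
tcp_pos: [0.5282, 0.0591, 0.0892]
tool_rot: [0.708, 0.004, -0.706, -0.004]
force: [-0.1, 0.3, -0.2]
finger_gap: 0.997
```

Emit:
step_arm(increments=[0,0,0,0,0.2,0,0,0,0,1,0,0,0,0,1,0,0,0,0,1,0,0,0,0,1])

```text
t: 15.75
tcp_pos: [0.5289, 0.0591, 0.0899]
tool_rot: [0.708, 0.004, -0.706, -0.004]
force: [-0.6, 0.3, 5.7]
finger_gap: 0.706
```

Run:
```python
from h import *
s=sense();print(s["t"],s["tcp_pos"],s["force"],s["finger_gap"])
```

```text
15.75 [0.52887543 0.05908377 0.08988504] [-0.58026388  0.33799222  5.69938678] 0.7061659187611932
```

Emit:
step_arm(increments=[0.06,0,0,0,1,0.12,0,0,0,1,0.18,0,0,0,1,0.24,0,0,0,1,0.3,0,0,0,1])

```text
t: 16.38
tcp_pos: [0.5283, 0.0594, 0.0715]
tool_rot: [0.708, 0.004, -0.706, -0.004]
force: [-0.1, 0.4, -3.1]
finger_gap: 0.711
```

Emit:
step_arm(increments=[0.06,0,0,0,1,0.12,0,0,0,1,0.16,0,0,0,1,0.19,0,0,0,1,0.2,0,0,0,1])

```text
t: 17.0
tcp_pos: [0.5285, 0.0594, 0.0594]
tool_rot: [0.708, 0.004, -0.706, -0.004]
force: [-0.4, -0.9, -0.7]
finger_gap: 0.705
```

Emit:
step_arm(increments=[0.01,0,0,0,1,0.02,0,0,0,1,0.03,0,0,0,1,0.04,0,0,0,1,0.04,0,0,0,1])

```text
t: 17.62
tcp_pos: [0.5287, 0.0594, 0.0589]
tool_rot: [0.709, 0.004, -0.706, -0.004]
force: [-3.9, -1.3, 12.7]
finger_gap: 0.706
```

Emit:
step_arm(increments=[0,0,0,0,0.3,0,0,0,0,0,0,0,0,0,0,0,0,0,0,0,0,0,0,0,0], grip_force=50)

```text
t: 18.25
tcp_pos: [0.5287, 0.0594, 0.0588]
tool_rot: [0.709, 0.004, -0.706, -0.004]
force: [0.5, 0.1, 0.6]
finger_gap: 1.001
```

Emit:
step_arm(increments=[-0.2,0,0,0,0,-0.4,0,0,0,0,-0.6,0,0,0,0,-0.6,0,0,0,0,-0.6,0,0,0,0])

```text
t: 18.88
tcp_pos: [0.5285, 0.059, 0.095]
tool_rot: [0.709, 0.004, -0.706, -0.004]
force: [-0.7, -1.3, 0.2]
finger_gap: 1.002
```

Run:
```python
from h import *
s=sense();print(s["t"],s["tcp_pos"],s["force"],s["finger_gap"],shift([.5285,.06,.0945]))
p=snapshot("wrist");m=camera_model("wrist");print(2*(proj(m,[[.5285,.06,.124],[.5535,.06,.124],[.5605,.06,.092]])-[130,150]))
cv2.imwrite("pics/c9.png",cv2.resize(p[150:420,130:430],(600,540)))
```

```text
18.875 [0.52854934 0.05897407 0.09501945] [-0.73573486 -1.31887175  0.2399849 ] 1.0023488066378252 [ 0.00884272 -0.0170025   0.00084982]
[[294.23775993 323.17453336]
 [293.76491384 189.11541427]
 [297.27992245 100.63124404]]
```

View pics/c9.png

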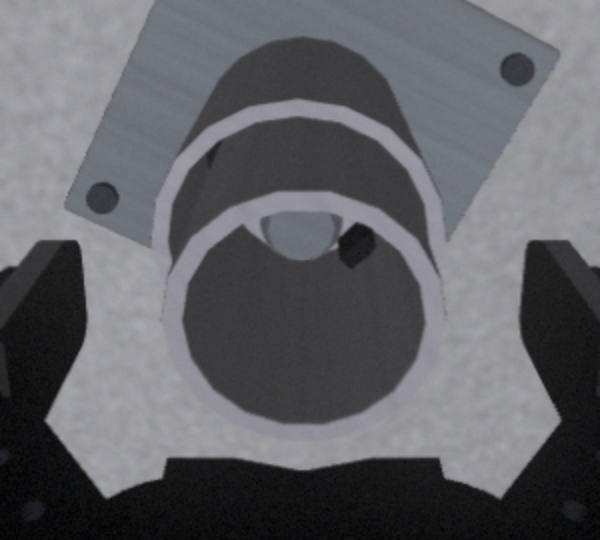

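The large sleeve is on the plate (its rim top is at row 100, as predicted) and the medium stands 32 mm proud (row 190, as predicted). Grip and lift the medium.

Emit:
step_arm(increments=[0,-0.01,0,0,0.3,0,-0.01,0,0,1,0,-0.01,0,0,1,0,-0.01,0,0,1,0,-0.01,0,0,1], grip_force=50)

```text
t: 19.55
tcp_pos: [0.5282, 0.0595, 0.0946]
tool_rot: [0.708, 0.004, -0.706, -0.004]
force: [0.5, -0.8, 0.4]
finger_gap: 0.551
```

Emit:
step_arm(increments=[-0.05,0,0,0,1,-0.3,0,0,0,1,-0.8,0,0,0,1,-1.4,0,0,0,1,-1.6,0,0,0,1])

```text
t: 20.18
tcp_pos: [0.5293, 0.0584, 0.1933]
tool_rot: [0.71, 0.004, -0.704, -0.004]
force: [0.4, -0.5, -2.4]
finger_gap: 0.556
```

Run:
```python
from h import *
s=sense();print(s["t"],s["tcp_pos"],s["force"],s["finger_gap"],shift([.44,-.3125,.17]),s["q"].round(2))
```

```text
20.175 [0.52925935 0.05844196 0.1933385 ] [ 0.3629847  -0.51069055 -2.41895875] 0.5561070384071276 [0.31039248 6.18504453 1.49497522] [-0.11  0.45  1.71  0.01  0.97  1.46]
```

Emit:
step_arm(increments=[0,0.9,0.2,0,1,0,1.8,0.43,0,1,0,2.7,0.65,0,1,0,3.6,0.87,0,1,0,4.5,1.1,0,1])

```text
t: 20.8
tcp_pos: [0.4625, -0.213, 0.1895]
tool_rot: [0.71, 0.004, -0.704, -0.004]
force: [0.3, -1.2, -2.3]
finger_gap: 0.557
```

Run:
```python
from h import *
s=sense();print(s["t"],s["tcp_pos"],shift([.44,-.3125,.10]),s["q"].round(2))
```

```text
20.8 [ 0.46253624 -0.21298366  0.1895035 ] [1.46991324 1.67501728 0.38854416] [-0.66  0.43  1.77  0.02  0.94  0.9 ]
```

Emit:
step_arm(increments=[0.2,0.9,0.2,0,1,0.7,1.6,0.38,0,1,1.3,1.67,0.38,0,1,1.47,1.67,0.38,0,1,1.47,1.67,0.38,0,1])

```text
t: 21.42
tcp_pos: [0.4401, -0.3111, 0.0994]
tool_rot: [0.709, 0.005, -0.705, -0.004]
force: [-0.1, -0.3, -2.8]
finger_gap: 0.554
```

Run:
```python
from h import *
s=sense();print(s["t"],s["tcp_pos"],s["qd"].round(3),s["force"],s["finger_gap"],shift([.44,-.3125,.06]),Rn.from_quat(s["tool_rot"]).as_matrix().round(3).tolist())
p=snapshot("wrist");m=camera_model("wrist");a=np.linspace(0,2*np.pi,7)[:6]
for dx in (0,): print(2*(proj(m,np.c_[.44+.037*np.cos(a),-.3125+.037*np.sin(a),a*0+.009])-[130,100]).round(1))
cv2.imwrite("pics/c10.png",cv2.resize(p[100:400,130:430],(600,600)))
```

```text
21.425 [ 0.44007138 -0.31105014  0.0993961 ] [ 0.01  -0.036 -0.02  -0.     0.001 -0.   ] [-0.1099676  -0.32971136 -2.77718006] 0.5541153218504267 [0.65619993 0.03292571 0.00535602] [[0.006, 0.001, -1.0], [0.013, -1.0, -0.001], [-1.0, -0.013, -0.006]]
[[309.  121.4]
 [210.4 177.8]
 [213.8 284.6]
 [308.2 335.6]
 [403.  285.6]
 [407.4 178.6]]
```

View pics/c10.png

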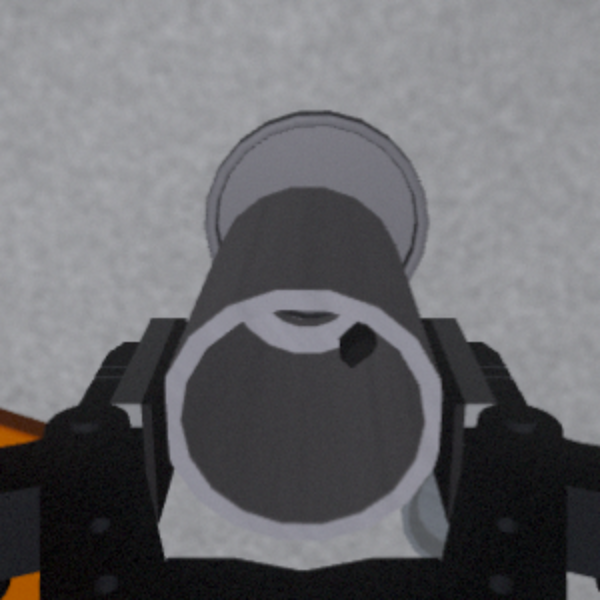

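The dish's rim runs from column 206 to 429 with its top at row 111, about 3 mm further out than the top camera's estimate. I aim between the two and lower.

Emit:
step_arm(increments=[0.2,0.07,-0.03,0,1,0.45,0.07,-0.03,0,1,0.65,0.07,-0.03,0,1,0.78,0.07,-0.03,0,1,0.82,0.07,-0.03,0,1])

```text
t: 22.1
tcp_pos: [0.4427, -0.3148, 0.0503]
tool_rot: [0.71, 0.005, -0.705, -0.004]
force: [1.1, -0.1, -3.0]
finger_gap: 0.557
```

Run:
```python
from h import *
s=sense();print(s["t"],s["tcp_pos"],s["force"],s["finger_gap"],shift([.442,-.3145,.049]))
```

```text
22.1 [ 0.44266283 -0.31477867  0.05025007] [ 1.0676876  -0.13698941 -3.03913556] 0.557286660625109 [ 0.02081419 -0.00440187  0.01118396]
```

Emit:
step_arm(increments=[0.02,0,0,0,1,0.03,0,0,0,0.4,0.03,0,0,0,0.15,0.03,0,0,0,0.15,0.03,0,0,0,0.15])

```text
t: 22.72
tcp_pos: [0.4427, -0.3148, 0.0486]
tool_rot: [0.71, 0.005, -0.705, -0.004]
force: [-1.2, -0.3, 0.6]
finger_gap: 0.852
```

Emit:
step_arm(increments=[-0.3,0,0,0,0.15,-1,0,0,0,0.15,-1.8,-0.1,0,0,0,-2,-0.8,-0.2,0,0,-2,-1.7,-0.4,0,0])

```text
t: 23.35
tcp_pos: [0.4671, -0.2151, 0.1718]
tool_rot: [0.711, 0.003, -0.703, -0.004]
force: [2.0, 0.7, -1.1]
finger_gap: 1.004
```

Run:
```python
from h import *
s=sense();print(s["t"],s["tcp_pos"],s["force"],s["finger_gap"],shift([.5285,.06,.15]))
```

```text
23.35 [ 0.46712915 -0.21508474  0.17179321] [ 2.00705967  0.69408862 -1.10751051] 1.0037564066801796 [ 0.41681267 -4.58225867 -1.01351434]
```

Emit:
step_arm(increments=[0,-0.9,-0.2,0,0,0,-1.8,-0.4,0,0,0,-2.75,-0.6,0,0,0,-3.7,-0.83,0,0,0,-4.58,-1.02,0,0], grip_force=60)

```text
t: 23.98
tcp_pos: [0.5289, 0.0617, 0.1752]
tool_rot: [0.711, 0.003, -0.703, -0.003]
force: [0.8, -0.9, 0.1]
finger_gap: 1.002
```

Run:
```python
from h import *
s=sense();print(s["t"],s["tcp_pos"],s["force"],s["finger_gap"],shift([.5285,.0597,.06]))
```

```text
23.975 [0.52886052 0.06167848 0.17516846] [ 0.82782506 -0.88025549  0.14811936] 1.0017333468636294 [1.91888436 0.05045725 0.02902186]
```

Emit:
step_arm(increments=[0.3,0.05,0.02,0,0,0.8,0.05,0.02,0,0,1.4,0.05,0.02,0,0,1.85,0.05,0.02,0,0,1.92,0.05,0.02,0,0], grip_force=70)

```text
t: 24.6
tcp_pos: [0.5277, 0.0598, 0.0583]
tool_rot: [0.71, 0.003, -0.704, -0.004]
force: [-0.7, -0.3, 0.1]
finger_gap: 0.998
```

Emit:
step_arm(increments=[0,0,0,0,0.2,0,0,0,0,1,0,0,0,0,1,0,0,0,0,1,0,0,0,0,1])

```text
t: 25.22
tcp_pos: [0.5284, 0.0598, 0.0594]
tool_rot: [0.711, 0.003, -0.704, -0.003]
force: [-0.1, 1.0, 6.7]
finger_gap: 0.709
```

Emit:
step_arm(increments=[-0.1,0,0,0,1,-0.5,0,0,0,1,-1,0,0,0,1,-1.6,0,0,0,1,-2,0,0,0,1])

```text
t: 25.85
tcp_pos: [0.527, 0.0587, 0.1807]
tool_rot: [0.711, 0.003, -0.703, -0.003]
force: [0.5, -1.0, -2.5]
finger_gap: 0.707
```

Run:
```python
from h import *
s=sense();print(s["t"],s["tcp_pos"],s["force"],s["finger_gap"],shift([.588,-.2895,.12]))
cv2.imwrite("pics/s11.png",snapshot("side"))
```

```text
25.85 [0.5270321  0.05869079 0.18069874] [ 0.4636187  -1.03730051 -2.52226814] 0.7068354627472787 [ 0.9690009   5.81175418 -1.00866095]
```

Emit:
step_arm(increments=[0,0.9,-0.15,0,1,0,1.8,-0.3,0,1,0,2.7,-0.45,0,1,0,3.6,-0.6,0,1,0,4.5,-0.78,0,1])

```text
t: 26.52
tcp_pos: [0.5746, -0.2127, 0.1804]
tool_rot: [0.712, 0.003, -0.702, -0.004]
force: [-0.0, 0.2, -3.0]
finger_gap: 0.709
```

Run:
```python
from h import *
s=sense();print(s["t"],s["tcp_pos"],shift([.588,-.2895,.1]))
```

```text
26.525 [ 0.57458749 -0.21272516  0.18041688] [ 1.33017753  1.29295203 -0.20628721]
```

Emit:
step_arm(increments=[0.1,0.7,-0.12,0,1,0.5,1.29,-0.21,0,1,1,1.29,-0.21,0,1,1.33,1.29,-0.21,0,1,1.33,1.29,-0.21,0,1])

```text
t: 27.15
tcp_pos: [0.5865, -0.2876, 0.0974]
tool_rot: [0.71, 0.005, -0.704, -0.005]
force: [0.0, 0.3, -2.1]
finger_gap: 0.712
```

Run:
```python
from h import *
s=sense();print(s["t"],s["tcp_pos"],s["qd"].round(3),s["force"],s["finger_gap"],Rn.from_quat(s["tool_rot"]).as_matrix().round(3).tolist())
p=snapshot("wrist");m=camera_model("wrist");a=np.linspace(0,2*np.pi,7)[:6]
print((1.5*(proj(m,np.c_[.588+.044*np.cos(a),-.2895+.044*np.sin(a),a*0+.009])-[130,50])).round(1))
n=snapshot("side");u,v=proj(camera_model("side"),[.47,-.25,.03])[0].astype(int);print(u,v)
cv2.imwrite("pics/c11.png",np.hstack([cv2.resize(p[50:400,130:430],(450,525)),cv2.resize(n[v-75:v+75,u-70:u+30],(350,525))]))
```

```text
27.15 [ 0.58647181 -0.28755681  0.09737644] [ 0.007 -0.044 -0.037 -0.     0.007 -0.001] [ 0.04938372  0.28568272 -2.13847266] 0.7118904129314861 [[0.009, -0.0, -1.0], [0.014, -1.0, 0.0], [-1.0, -0.014, -0.009]]
[[232.3 147.8]
 [143.6 199.3]
 [147.5 295.3]
 [231.9 340.4]
 [316.7 295.9]
 [321.  199.7]]
305 158
```

The viewer limit is reached, so I check the dish rim by code on the saved crop.

Run:
```python
from h import *
g=cv2.cvtColor(cv2.imread("pics/c11.png"),cv2.COLOR_BGR2GRAY)[:,:450].astype(int)
g=cv2.GaussianBlur(g.astype(np.uint8),(5,5),0).astype(int)
print("col232",g[100:260:6,232].tolist())
for r in (165,180,195,210): print(r,g[r,90:380:6].tolist())
for k,o in(("w3 bench",None),):pass
t=cv2.cvtColor(cv2.imread("pics/top0.png"),cv2.COLOR_BGR2GRAY);m=camera_model("top")
for n,(u,v) in dict(L=(601,256),M=(620,348),S=(508,302)).items():
    b=(t[v-40:v+40,u-40:u+40]<135).astype(np.uint8)
    N,l,st,c=cv2.connectedComponentsWithStats(b);i=l[40,40];uv=st[i,:2]+(st[i,2:4]-1)/2+[u-40,v-40];print(n,st[i],ray(m,uv*.7,.009).round(4))
```

```text
col232 [153, 159, 157, 155, 154, 152, 152, 91, 116, 119, 124, 124, 122, 122, 122, 119, 65, 63, 60, 61, 61, 61, 62, 61, 61, 61, 62]
165 [156, 154, 159, 161, 157, 157, 154, 154, 153, 160, 160, 147, 150, 137, 103, 116, 102, 120, 126, 123, 124, 124, 125, 124, 124, 124, 123, 123, 124, 123, 122, 121, 109, 105, 107, 124, 158, 152, 152, 154, 150, 159, 152, 151, 151, 152, 151, 151, 153]
180 [150, 157, 159, 158, 157, 157, 151, 154, 155, 152, 159, 123, 115, 107, 121, 123, 122, 123, 122, 122, 122, 122, 122, 122, 122, 122, 122, 121, 121, 121, 120, 121, 120, 120, 120, 113, 106, 104, 151, 148, 148, 149, 151, 154, 153, 151, 149, 150, 157]
195 [152, 158, 162, 150, 154, 160, 152, 154, 158, 146, 113, 97, 120, 120, 120, 121, 120, 121, 118, 112, 98, 82, 70, 66, 73, 87, 98, 113, 118, 119, 119, 118, 119, 119, 118, 117, 118, 101, 110, 110, 155, 159, 158, 152, 156, 153, 155, 154, 153]
210 [152, 157, 159, 158, 150, 154, 158, 151, 135, 111, 99, 118, 118, 118, 90, 67, 66, 66, 65, 64, 63, 62, 62, 62, 62, 61, 63, 62, 61, 62, 62, 64, 98, 117, 116, 117, 116, 116, 109, 108, 120, 154, 147, 148, 150, 148, 145, 149, 155]
L [  13   13   55   55 2334] [ 0.5864 -0.2881  0.009 ]
M [  18   16   47   48 1740] [ 0.4402 -0.3129  0.009 ]
S [  21   22   39   38 1147] [ 0.5112 -0.1372  0.009 ]
```

Emit:
step_arm(increments=[0.2,0.05,-0.04,0,1,0.4,0.05,-0.04,0,1,0.6,0.05,-0.04,0,1,0.7,0.05,-0.04,0,1,0.74,0.05,-0.04,0,1])

```text
t: 27.88
tcp_pos: [0.5913, -0.2911, 0.0551]
tool_rot: [0.712, 0.004, -0.702, -0.004]
force: [-0.6, 0.3, -2.4]
finger_gap: 0.711
```

Emit:
step_arm(increments=[0.01,0,0,0,1,0.01,0,0,0,1,0.01,0,0,0,1,0.01,0,0,0,1,0.01,0,0,0,1])

```text
t: 28.5
tcp_pos: [0.5914, -0.2912, 0.0547]
tool_rot: [0.712, 0.004, -0.702, -0.004]
force: [0.2, -0.6, -2.6]
finger_gap: 0.708
```

Emit:
step_arm(increments=[0,0,0.03,0,1,0.02,0,0.03,0,1,0.04,0,0.03,0,1,0.05,0,0.03,0,1,0.055,0,0.03,0,1])

```text
t: 29.12
tcp_pos: [0.5896, -0.2911, 0.0515]
tool_rot: [0.712, 0.004, -0.702, -0.004]
force: [-0.0, -0.0, 0.2]
finger_gap: 0.712
```

Contact: the weight has come off the wrist at the expected height (0.0514). Release and retreat.

Emit:
step_arm(increments=[0,0,0,0,0.5,0,0,0,0,0,0,0,0,0,0,0,0,0,0,0,0,0,0,0,0])

```text
t: 29.75
tcp_pos: [0.5897, -0.2912, 0.0517]
tool_rot: [0.712, 0.004, -0.702, -0.004]
force: [-0.4, -0.7, 1.2]
finger_gap: 1.001
```

Emit:
step_arm(increments=[-0.3,0,0,0,0,-0.9,0,0,0,0,-1.7,0,0,0,0,-2.5,0,0,0,0,-3,0,0,0,0])

```text
t: 30.38
tcp_pos: [0.5882, -0.2937, 0.2362]
tool_rot: [0.713, 0.003, -0.701, -0.002]
force: [-1.0, 0.2, -0.1]
finger_gap: 1.004
```

Emit:
step_arm(increments=[0,-0.8,0,0,0,0,-1.6,0,0,0,0,-2.4,0,0,0,0,-2.4,0,0,0,0,-2.4,0,0,0])

```text
t: 31.0
tcp_pos: [0.5885, -0.15, 0.2384]
tool_rot: [0.714, 0.002, -0.7, -0.002]
force: [0.0, 1.2, -0.7]
finger_gap: 0.999
```

Run:
```python
from h import *
s=sense();print(s["t"],s["tcp_pos"],s["force"],s["finger_gap"],s["qd"].round(3))
import json
p=snapshot("wrist");m=camera_model("wrist");cv2.imwrite("pics/wf.png",p);cv2.imwrite("pics/sf.png",snapshot("side"));cv2.imwrite("pics/tf.png",snapshot("top"))
g=cv2.GaussianBlur(cv2.cvtColor(p,cv2.COLOR_BGR2GRAY),(3,3),0)
a=np.linspace(0,2*np.pi,73)[:-1];U=np.c_[np.cos(a),np.sin(a),0*a]
gx,gy=cv2.Sobel(g,cv2.CV_32F,1,0),cv2.Sobel(g,cv2.CV_32F,0,1);G=np.hypot(gx,gy)
def score(c,r):
    q=proj(m,np.array(c)+r*U);ok=(q[:,0]>1)&(q[:,0]<558)&(q[:,1]>1)&(q[:,1]<418)
    if ok.sum()<40:return -1
    return cv2.remap(G,q[ok,0].astype(np.float32)[None],q[ok,1].astype(np.float32)[None],1).mean()
for n,c,r,h,ro in[("L",(.5896,-.2905),.028,.08,.044),("M",(.4427,-.3148),.021,.075,.037),("S",(.514,-.139),.014,.07,.03)]:
    D=np.arange(-.012,.0121,.001)
    f=lambda z,rr:max((score((c[0]+i,c[1]+j,z),rr).item() if hasattr(score((c[0]+i,c[1]+j,z),rr),'item') else -1,round(c[0]+i,4),round(c[1]+j,4)) for i in D for j in D)
    print(n,"inner rim top",f(.004+h,r),"dish rim",f(.009,ro),proj(m,[c[0],c[1],.08])[0].round())
```

```text
31.0 [ 0.58854499 -0.1500252   0.23838335] [ 0.01566444  1.17141091 -0.65625276] 0.9989055258320279 [-0.024  0.012 -0.007  0.001 -0.001  0.   ]
L inner rim top (189.44602966308594, np.float64(0.5906), np.float64(-0.2915)) dish rim (127.03903198242188, np.float64(0.5896), np.float64(-0.2885)) [449. 194.]
M inner rim top (74.70115661621094, np.float64(0.4497), np.float64(-0.3198)) dish rim (96.18451690673828, np.float64(0.4407), np.float64(-0.3078)) [456. 346.]
S inner rim top (201.55372619628906, np.float64(0.515), np.float64(-0.139)) dish rim (138.55401611328125, np.float64(0.517), np.float64(-0.139)) [269. 277.]
```

Run:
```python
from h import *
a=np.linspace(0,2*np.pi,73)[:-1];U=np.c_[np.cos(a),np.sin(a),0*a];D=np.arange(-.012,.0121,.001)
for cam,f in(("side","sf"),("top","tf")):
    m=camera_model(cam);g=cv2.cvtColor(cv2.imread(f"pics/{f}.png"),cv2.COLOR_BGR2GRAY).astype(np.float32)
    G=np.hypot(cv2.Sobel(g,5,1,0),cv2.Sobel(g,5,0,1))
    for n,c,z,r in[("L",(.5896,-.2905),.084,.032),("M",(.4427,-.3148),.079,.025),("S",(.514,-.139),.074,.018),("Ldish",(.589,-.29),.009,.044),("Mdish",(.441,-.313),.009,.037),("Sdish",(.513,-.138),.009,.03)]:
        best=max((float(cv2.remap(G,*[k[None].astype(np.float32) for k in proj(m,np.r_[c[0]+i,c[1]+j,z]+r*U).T],1).mean()),round(c[0]+i,4),round(c[1]+j,4)) for i in D for j in D)
        print(cam,n,[float(k) for k in best],proj(m,[*c,z])[0].round())
    o=cv2.resize(cv2.imread(f"pics/{cam}0.png"),(560,420),interpolation=cv2.INTER_AREA)
    for n,X in dict(jar0=(.661,-.041,.04),jar1=(.433,-.0665,.04),jar2=(.409,.182,.04),bottle=(.667,.219,.08)).items():
        u,v=proj(m,X)[0].astype(int);A=o[v-18:v+18,u-14:u+14].astype(float);B=cv2.imread(f"pics/{f}.png")[v-18:v+18,u-14:u+14].astype(float);print(n,"diff",np.abs(A-B).mean().round(1),end="; ")
    print()
```

```text
side L [103.92914581298828, 0.5896, -0.2835] [266. 129.]
side M [99.06633758544922, 0.4437, -0.3088] [319. 131.]
side S [123.40328979492188, 0.515, -0.133] [283. 167.]
side Ldish [152.77078247070312, 0.587, -0.278] [266. 152.]
side Mdish [151.88043212890625, 0.441, -0.303] [318. 153.]
side Sdish [164.59112548828125, 0.513, -0.13] [283. 188.]
jar0 diff 11.4; jar1 diff 11.9; jar2 diff 10.2; bottle diff 10.6; 
top L [99.60958862304688, 0.5946, -0.2875] [430. 169.]
top M [208.34417724609375, 0.4447, -0.3108] [445. 238.]
top S [3.182401657104492, 0.515, -0.145] [360. 205.]
top Ldish [77.16681671142578, 0.577, -0.299] [421. 178.]
top Mdish [131.10804748535156, 0.446, -0.321] [435. 243.]
top Sdish [12.89382266998291, 0.502, -0.126] [356. 211.]
jar0 diff 62.8; jar1 diff 68.6; jar2 diff 50.0; bottle diff 61.7;
```

Run:
```python
from h import *
t=cv2.imread("pics/tf.png");o=cv2.resize(cv2.imread("pics/top0.png"),(560,420),interpolation=cv2.INTER_AREA)
print("top brightness now\n",cv2.resize(cv2.cvtColor(t,6),(14,10),interpolation=3),"\nbefore\n",cv2.resize(cv2.cvtColor(o,6),(14,10),interpolation=3))
s=cv2.imread("pics/sf.png").astype(int);o=cv2.imread("pics/side0.png");o=cv2.resize(o,(560,420),interpolation=cv2.INTER_AREA).astype(int)
red=lambda a:cv2.connectedComponentsWithStats(((a[...,2]>150)&(a[...,1]<70)&(a[...,0]<70)).astype(np.uint8))
blue=lambda a:cv2.connectedComponentsWithStats(((a[...,0]>120)&(a[...,2]<60)).astype(np.uint8))
for f in(red,blue):
    for a in(o,s):
        N,l,st,c=f(a);print([(c[i].round(1).tolist(),int(st[i,4])) for i in range(1,N) if st[i,4]>40])
```

```text
top brightness now
 [[131 138 167 203 208 210 209 212 209 199 205 201 196 193]
 [175 157 225 236 237 202 173 196 238 154 115 133 229 205]
 [107 135 219 238 227 141  85 147 226  95  71 123 195 181]
 [225 238 239 212 146 205 238 216 142  67  76 193 213 203]
 [145 219 229 120 101  91 129 188  72  75  87 233 238 236]
 [ 47  97 180 115 127 121  90  86  73  70  83 218 238 231]
 [ 30 199 170  90 106 116 116 124 106  91  92 197 236 188]
 [113 238 195  67  75  76 101 116 128 123 107 171 226 232]
 [231 234 224  51  70  73 179 111  96 109 119 221 233 231]
 [227 232 233  86  70 129 222 185 187 128 178 231 230 229]] 
before
 [[ 80  86 105 130 134 136 135 138 135 133 133 129 125 122]
 [112 100 157 164 166 139 118 133 168 166 118 107 156 137]
 [ 65  87 153 167 159  93  50  97 169 172 127 119 128 120]
 [154 167 169 168 149 154 169 151 169 173 163 162 143 138]
 [ 95 151 171 166 167 171 129 154 166 169 133 165 167 165]
 [ 27  64 171 163 145 167 144 160 152 170 155 158 167 161]
 [ 16 138 170 158 160 159 173 170 156 153 167 157 151  94]
 [ 75 167 166 127 126 173 157 136 102  76  72  45  35  37]
 [156 161 166 161 162 136  33  39  41  31  43  29  28  27]
 [151 159 160 159 163 159  50  48  83  82  77  73  72  73]]
[([213.4, 188.0], 76), ([305.8, 278.7], 181)]
[([213.1, 187.4], 81), ([310.9, 192.5], 82), ([305.8, 278.3], 189)]
[([144.1, 231.3], 2802)]
[([156.7, 237.3], 146)]
```

```bash
python3 -c "
from station import sign_off,sense
print(sense()['t'],sign_off())"
```

```text
the job is handed in; nothing more can be done
31.15 None
```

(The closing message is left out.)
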